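Drift the trimmer's stop plate into line

TASK

The loose steel stop plate on the bench trimmer has shifted, so its hole no longer lines up with the hole in the brass bush beneath it. Take the red-handled tapered drift from the wooden rack and push it point-down through the plate's hole and on through the bush, feeling your way so that the plate is pulled into line, until the drift's collar sits fully down on the plate; leave it standing there. Touch down slowly and never force it (keep the load on the trimmer under about 40 N), and leave the other tools and things on the bench alone.

Things in the scene. Friction and masses are not known exactly. Their poses are not given: they have to be found in the camera images.
- drift: The drift: steel, point down, with a square red handle; loose, about 0.16 kg. Origin at the centre of its point, z up along its axis. From the point up: blunt point 7 mm across, tapering out to 16 mm across at 26 mm; straight 16 mm shank to 48 mm; round collar 28 mm across from 48 to 53 mm; red handle 20 x 20 mm square (sides along its x and y axes) from 53 to 103 mm. It starts hanging by its collar in one of the rack's three holes.
- drift_grip (a point): Middle of the drift's red handle, on its axis, 78 mm above the point.
- rack: Fixed wooden block 64 x 210 x 55 mm high, long side along its y axis, origin under its centre, with three 18 mm holes right through it in a row along y, 70 mm apart. The drift, the punch and the scriber hang in them in any order, their points 7 mm above the bench.
- punch: Straight punch with a black square handle, otherwise of the drift's size, in the rack; to be left alone.
- scriber: Thin straight pin with a blue square handle, otherwise of the drift's size, in the rack; to be left alone.
- trimmer: Bench trimmer, fixed: aluminium bed 180 mm (x) by 370 mm (y) on black feet, top face 63 mm above the bench, carrying the bush and the stop plate at its -y end and, from 130 mm along +y, a grey housing 168 mm high with a hub and a raised hand lever. Origin on the bench below the centre of the bush.
- bush_axis (a point): Centre of the round brass bush (44 mm across), at the height of the bed's top face. The bush is eccentric and clamped tight: its 17 mm hole, 11 mm long and open underneath, has its centre 9 mm away from this point, in a direction that is different each time and is largely hidden under the plate, so it has to be searched for with the point; the bush face is 0.5 mm below this point.
- plate_hole (a point): Centre of the 17 mm round hole in the loose stop plate, at the plate's top face, 74 mm above the bench. The steel plate is 100 x 115 mm and 10 mm thick, lies 1 mm above the bed, cannot lift or turn, and slides in both level directions up to 14 mm each way from the bush axis, against about 2 N of friction; it stays where it is left. Two clamp-screw heads, 16 mm across, stand up to 7 mm above its top, 42 mm from the bush axis to either side along the trimmer's y.
- screwdriver: orange-handled screwdriver lying on the bench; to be left alone
- edging: roll of blue edging, 124 mm across, 24 mm high, lying flat; to be left alone
- glue: yellow glue bottle, 170 mm tall; to be left alone
- mug: blue mug, 90 mm tall; to be left alone
- jar: amber jar, 90 mm tall; to be left alone
- hammer: hammer lying on the bench; to be left alone

How it is judged:
By the outcome, as a careful person would: the job done as asked, in the order asked, and still so for the second after the job is handed in, with the robot touching nothing.
It also fails if it takes over 64 s, if anything falls off the work surface, if the arm or the gripper's body presses on something with over 40 N, if the wrist force passes 120 N, or if a joint passes its speed limit or range.

ROBOT

A 6-joint arm with a two-finger parallel gripper is mounted at the origin on the work surface. World frame = base frame: x ahead of the robot, y to its left, z up, the work surface at z = 0. Lengths are in m, angles in degrees, forces in N, time in s.
With the tool pointing down it reaches from about 0.375 to 0.9 m from the base axis. Payload 3.1 kg.
Tool frame: the origin (TCP) lies on the front face of the gripper's body, between the roots of the fingers; the fingertips stand 70 mm ahead of it and the grasp point (between the pads) lies 51 mm ahead of it (bot.tip_extent is the distance from the TCP to the fingertips, in m); z points along the fingers, x is the direction in which the jaws open and shut, and the axes are right-handed (so a half turn about z gives the same grasp; the last joint's range is limited). The gripper opens to 87 mm and grips with 3 to 60 N. Pads are 19 mm wide; open, the fingers measure 117 mm over their backs; the gripper's body (75 mm by 190 mm) begins 51 mm behind the grasp point.
Start: joints at [56.694, 30.224, 82.088, -0, 67.689, -10.227], TCP at [0.245, 0.575, 0.292] pointing down, gripper open.
Joint ranges: [-176.69, 176.69], [-43.24, 126.21], [12.49, 139.97], [-82, 262], [0, 151.66], [-163.58, 163.58]. Speed limits (degrees/s): [159.86, 159.86, 180, 180, 180, 180].

INTERFACE

Orientations are given as a 3x3 rotation matrix whose columns are the frame's x, y, z axes.
In Python, from rig import bot, viewer, ticket gives the robot as it stands. The module is installed in compiled form; this text tells all that it offers.
- The arm moves only by the tool arm_command, never from a script. Its argument "targets" is a list of rows, each an object with "rot": the turn, a rotation vector about the tool's x, y, z in degrees, a list of three; "offset": the shift along the tool's x, y, z in cm, a list of three; "gripper": the closure, from 0 (fully open) to 1 (shut). A call has 1 to 8 rows; each row is the pose to reach, as a shift and turn from the pose commanded when the call began, along the tool's axes at that moment; what a row does not reach only later rows make up. A row lasts 1/10 s, in which the tool goes at most 50 mm and 8.59 degrees, less where a joint would pass 70% of its speed; a pose out of reach is approached as far as the arm can. A call with a gripper value outside its range is refused whole. The fingers move at their own pace and stop on an object; the grip force is fixed at half the most. Time passes only in rows, so rows that repeat a pose let the fingers close. It gives the time, the measured TCP pose, the force and the opening at its end, in the units of the state.
- bot.read_state(): the state, without advancing time (a new reading comes with each control period).
- viewer.capture(name): name is "side" or "top" or "wrist"; returns a dict with "frame" (420x560x3 uint8, red, green, blue), "fx", "fy", "cx", "cy" (pixels), "view" (4x4, takes a point from world to camera coordinates). Camera axes: x right, y down, z forward; pixel columns grow to the right and rows downward; lengths in m; the calibration is good to about 2 mm. A picture is of the moment at which its call begins. There is no depth.
- ticket.hand_in(): hands the job in, once; it reports no verdict.
The state is a dict: "time_s": time; "joint_positions": joint angles; "qvel": joint speeds; "tau": joint torques, N m; "position": TCP position; "tcp_rot": TCP orientation; "force": force on the tool from outside, world axes, zero at the start; "moment": the same for the moment, N m; "opening": opening from 0.0 (shut) to 1.0 (fully open).
Only numpy, scipy, OpenCV 4.12 (cv2) and the standard library are available. Lean on these libraries where they do the work, as an engineer would, in place of code of your own. Each camera call takes 0.05 s, during which the arm holds its last target. There are 200 camera calls.

## Working session

There is one attempt and no reset: what is moved stays moved. The work goes in short steps, Python scripts to look and compute and a tool call to move; the robot and the scene stay as the last step left them, time stands still between calls to the robot, and variables do not carry over. Pictures are saved under pics/ and viewed, about 8 in all and at most 12, crops included, and the job is handed in when it is done.

Besides the shell and the picture viewer there is one more tool, called after "Emit:" as a command line: name --argument value ..., lists and objects as JSON in quotes. arm_command: Moves the arm, as the interface text tells. Its arguments: {"type":"object","properties":{"targets":{"type":"array"}},"required":["targets"]}

```bash
mkdir -p pics; cat > h.py <<'E'
import numpy as np, cv2
from rig import bot, viewer, ticket
def cap(n,save=None):
    c=viewer.capture(n)
    if save: cv2.imwrite('pics/'+save,cv2.cvtColor(c['frame'],cv2.COLOR_RGB2BGR))
    return c
def ray(c,u,v):
    V=np.array(c['view']);R=V[:3,:3];o=-R.T@V[:3,3]
    d=R.T@np.array([(u-c['cx'])/c['fx'],(v-c['cy'])/c['fy'],1]);return o,d
def onz(c,u,v,z):
    o,d=ray(c,u,v);return o+d*(z-o[2])/d[2]
def proj(c,p):
    V=np.array(c['view']);q=V[:3,:3]@p+V[:3,3];return np.array([c['fx']*q[0]/q[2]+c['cx'],c['fy']*q[1]/q[2]+c['cy']])
def tri(c1,p1,c2,p2):
    o,d=ray(c1,*p1);q,e=ray(c2,*p2)
    s=np.linalg.lstsq(np.c_[d,-e],q-o,rcond=None)[0];a=o+s[0]*d;b=q+s[1]*e
    return (a+b)/2,np.linalg.norm(a-b)
E
python3 - <<'E'
from h import *
a=cap('top');b=cap('side')
np.savez('c0.npz',**{'t_'+k:v for k,v in a.items()},**{'s_'+k:v for k,v in b.items()})
cv2.imwrite('pics/top0.png',a['frame'][:,:,::-1]);cv2.imwrite('pics/side0.png',b['frame'][:,:,::-1])
for c in(a,b):print(np.round(ray(c,280,210),3),c['fx'])
s=bot.read_state();print(s['time_s'],s['tcp_rot'],s['force'])
E
```

```text
[[ 0.401 -0.15   1.202]
 [ 0.124  0.015 -0.992]] 444.6595663987401
[[ 0.352 -1.016  0.79 ]
 [ 0.182  0.769 -0.613]] 474.0877060363067
0.1 [[ 3.92025594e-01  9.19953743e-01 -1.02208624e-03]
 [ 9.19952283e-01 -3.92026820e-01 -1.66429362e-03]
 [-1.93175836e-03 -2.87824879e-04 -9.99998093e-01]] [ 0.05012995 -0.48737779 -0.43369286]
```

View pics/top0.png

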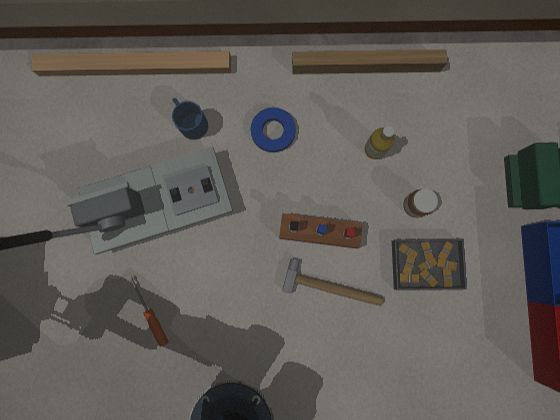

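View pics/side0.png

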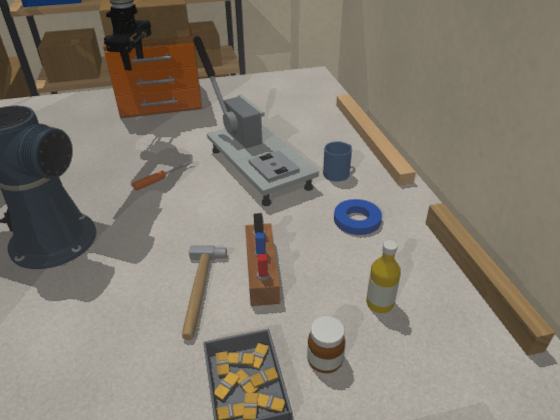

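The top view shows the red drift in the rack at about (350,232), and the plate with two dark screw heads at about (175,195) and (207,185), with its hole at about (191,189). The side view shows the drift's handle at about (263,265).

```bash
python3 - <<'E'
from h import *
z=np.load('c0.npz');T={k[2:]:z[k] for k in z if k[0]=='t'};S={k[2:]:z[k] for k in z if k[0]=='s'}
def red(c,box):
    h=cv2.cvtColor(c['frame'],cv2.COLOR_RGB2HSV);x0,y0,x1,y1=box
    m=((h[...,0]<6)|(h[...,0]>172))&(h[...,1]>150)&(h[...,2]>60)
    k=np.zeros(m.shape,np.uint8);k[y0:y1,x0:x1]=m[y0:y1,x0:x1];n,l,s,ce=cv2.connectedComponentsWithStats(k)
    i=1+np.argmax(s[1:,4]);print(s[i],ce[i]);return ce[i]
a=red(T,(335,220,370,245));b=red(S,(245,245,280,285))
print('tri',tri(T,a,S,b))
print('top z=.11',onz(T,*a,.11),'z=.085',onz(T,*a,.085))
# rack outline: wood mask
h=cv2.cvtColor(T['frame'],cv2.COLOR_RGB2HSV)
m=((h[...,0]<16)&(h[...,1]>90)).astype(np.uint8)*255;q=np.zeros_like(m);q[205:255,270:375]=m[205:255,270:375]
q=cv2.morphologyEx(q,cv2.MORPH_CLOSE,np.ones((9,9)))
c=max(cv2.findContours(q,0,1)[0],key=cv2.contourArea);r=cv2.boxPoints(cv2.minAreaRect(c));P=np.array([onz(T,*p,.05) for p in r]);print(np.round(P,3))
for p in P-np.roll(P,1,0):print(np.linalg.norm(p),np.degrees(np.arctan2(p[1],p[0])))
print('hole',onz(T,191,189,.074),'screws',onz(T,175,195,.081),onz(T,207,185,.081))
cr=T['frame'][140:270,60:380,::-1];t=cv2.resize(T['frame'][145:235,140:240,::-1],(400,360),interpolation=2);u=cv2.resize(T['frame'][195:285,270:370,::-1],(400,360),interpolation=2)
cv2.imwrite('pics/z.png',np.hstack([t,u]))
E
```

```text
[347 228   8   9  63] [350.44444444 231.95238095]
[258 254  10  23 193] [262.26943005 264.34715026]
tri (array([ 0.48123813, -0.30801219,  0.08871502]), np.float64(0.00314215829050608))
top z=.11 [ 0.48123935 -0.30514883  0.11      ] z=.085 [ 0.48307997 -0.30870678  0.085     ]
[[ 0.473 -0.128  0.05 ]
 [ 0.538 -0.137  0.05 ]
 [ 0.509 -0.346  0.05 ]
 [ 0.444 -0.336  0.05 ]]
0.20969426731212865 82.18648663199785
0.06559854396377855 -7.718662621441847
0.21135803079537804 -97.89989365527876
0.0652983226322768 170.8219919019894
hole [0.59978271 0.09678734 0.074     ] screws [0.58350715 0.13600448 0.081     ] [0.60842063 0.0543134  0.081     ]
```

View pics/z.png

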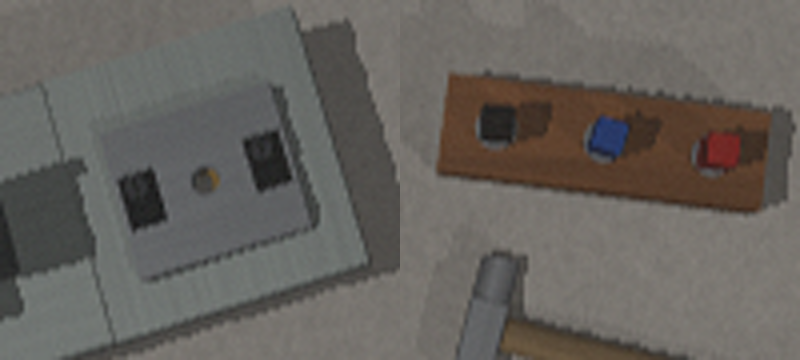

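```bash
cat >> h.py <<'E'
from scipy.spatial.transform import Rotation as Ro
def go(p,yaw,s=None):
    """offset cm / rot deg for TCP p, tool pointing down, jaw axis at yaw deg"""
    s=s or bot.read_state();R=np.array(s['tcp_rot']);P=np.array(s['position'])
    c,n=np.cos(np.radians(yaw)),np.sin(np.radians(yaw));G=np.array([[c,n,0],[n,-c,0],[0,0,-1.]])
    print('offset',np.round(R.T@(np.array(p)-P)*100,2),'rot',np.round(Ro.from_matrix(R.T@G).as_rotvec(degrees=True),2))
E
python3 - <<'E'
from h import *
z=np.load('c0.npz');T={k[2:]:z[k] for k in z if k[0]=='t'};S={k[2:]:z[k] for k in z if k[0]=='s'}
for zz in(.2,.3,.4):print(onz(T,0,243,zz),onz(T,45,235,zz),proj(S,onz(T,0,243,zz)),proj(S,onz(T,45,235,zz)))
go([.36,.2,.292],30)
go([.481,-.306,.25],-8)
E
```

```text
[0.45939898 0.49963638 0.2       ] [0.47623734 0.39859081 0.2       ] [203.37972288  71.97825956] [212.49913536  83.48733223]
[0.4535542  0.43486273 0.3       ] [0.4687128 0.3438972 0.3      ] [200.25758314  48.01417783] [208.94510103  57.99407105]
[0.44770941 0.37008909 0.4       ] [0.46118827 0.28920359 0.4       ] [196.60363527  19.9681861 ] [204.79896841  28.25365993]
offset [-2.993e+01  2.529e+01 -1.000e-02] rot [2.000e-02 1.100e-01 3.692e+01]
offset [-71.73  56.26   4.26] rot [6.000e-02 1.100e-01 7.492e+01]
```

Emit:
arm_command --targets '[{"rot": [0,0,37],"offset": [-29.9,25.3,0],"gripper": 0.3},{"rot": [0,0,37],"offset": [-29.9,25.3,0],"gripper": 0.3},{"rot": [0,0,37],"offset": [-29.9,25.3,0],"gripper": 0.3},{"rot": [0,0,37],"offset": [-29.9,25.3,0],"gripper": 0.3},{"rot": [0,0,37],"offset": [-29.9,25.3,0],"gripper": 0.3},{"rot": [0,0,37],"offset": [-29.9,25.3,0],"gripper": 0.3},{"rot": [0,0,37],"offset": [-29.9,25.3,0],"gripper": 0.3},{"rot": [0,0,37],"offset": [-29.9,25.3,0],"gripper": 0.3}]'

```text
time_s: 0.9
position: [0.3605, 0.1986, 0.2922]
tcp_rot: [[0.867, 0.499, -0.0], [0.499, -0.867, -0.0], [-0.0, 0.0, -1.0]]
force: [0.9, -0.2, 0.3]
opening: 0.703
```

```bash
python3 - <<'E'
from h import *
go([.465,-.25,.3],-8)
E
```

```text
offset [-13.31  44.1   -0.76] rot [2.000e-02 1.000e-02 3.791e+01]
```

```bash
python3 - <<'E'
from h import *
c=cap('wrist');s=bot.read_state()
o,d=ray(c,280,210);R=np.array(s['tcp_rot']);print(c['fx'],R.T@(o-np.array(s['position'])),R.T@d,onz(c,280,210,.07))
for p in([.596,.095,.074],[.481,-.306,.1]):print(proj(c,np.array(p)))
go([.55,.05,.30],20)
E
```

```text
365.95820167577006 [ 0.00066121 -0.0844835  -0.09294548] [-0.02403926  0.29747328  0.95480922] [0.36316032 0.17788527 0.07      ]
[435.00939599 383.12672102]
[167.0311443 594.346428 ]
offset [ 9.13 21.84 -0.71] rot [0.25 0.06 9.72]
```

```bash
python3 - <<'E'
from h import *
go([.6,.085,.26],17)
E
```

```text
offset [15.21 21.26  3.28] rot [ 0.25  0.05 12.72]
```

Emit:
arm_command --targets '[{"rot": [0,0,12.7],"offset": [15.2,21.3,3.3],"gripper": 0.3},{"rot": [0,0,12.7],"offset": [15.2,21.3,3.3],"gripper": 0.3},{"rot": [0,0,12.7],"offset": [15.2,21.3,3.3],"gripper": 0.3},{"rot": [0,0,12.7],"offset": [15.2,21.3,3.3],"gripper": 0.3},{"rot": [0,0,12.7],"offset": [15.2,21.3,3.3],"gripper": 0.3},{"rot": [0,0,12.7],"offset": [15.2,21.3,3.3],"gripper": 0.3},{"rot": [0,0,12.7],"offset": [15.2,21.3,3.3],"gripper": 0.3}]'

```text
time_s: 1.65
position: [0.5998, 0.091, 0.2581]
tcp_rot: [[0.956, 0.294, -0.001], [0.294, -0.956, 0.0], [-0.001, -0.0, -1.0]]
force: [-0.2, 0.1, -0.1]
opening: 0.701
```

```bash
python3 - <<'E'
from h import *
c=cap('wrist','w1.png');np.savez('w1.npz',**c)
go([.45,-.24,.3],-8)
go([.481,-.306,.2],-8)
E
```

```text
offset [-23.93  27.35  -4.14] rot [-0.04  0.17 25.17]
offset [-22.89  34.58   5.84] rot [-0.04  0.17 25.17]
```

View pics/w1.png

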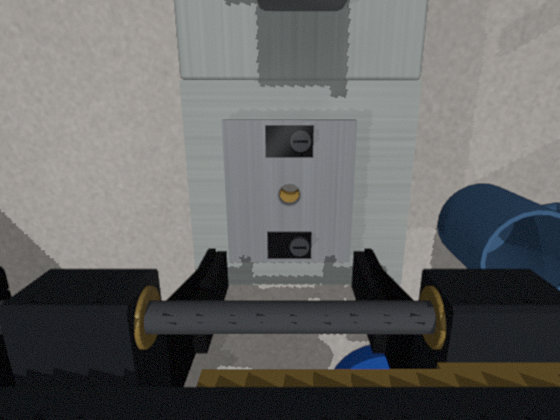

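Screw heads are at about (300,141) and (299,246) and the plate hole at about (289,194), with brass visible in its lower part. I'll zoom in on the hole and measure.

```bash
python3 - <<'E'
from h import *
c=dict(np.load('w1.npz'));f=c['frame']
cv2.imwrite('pics/z1.png',cv2.resize(f[120:270,250:350,::-1],(500,750)[::1],interpolation=cv2.INTER_NEAREST)[:600] if 0 else cv2.resize(f[174:214,264:314,::-1],(750,600),interpolation=cv2.INTER_NEAREST))
g=cv2.cvtColor(f,cv2.COLOR_RGB2GRAY);h=cv2.cvtColor(f,cv2.COLOR_RGB2HSV)
a=onz(c,300,141,.081);b=onz(c,299,246,.081);p=onz(c,289,194,.074)
m=(a+b)/2;y=(a-b)/np.linalg.norm(a-b);print(a,b,np.linalg.norm(a-b),'bush',m,'yaw',np.degrees(np.arctan2(-y[0],y[1])))
print('hole',p,'in trimmer x,y', (p-m)@np.array([y[1],-y[0],0]),(p-m)@y)
# screw from the lit grey discs, brass mask
k=((h[...,1]>90)&(h[...,0]<30)).astype(np.uint8);k[:170]=0;k[215:]=0;k[:,:260]=0;k[:,320:]=0
v,u=np.nonzero(k);print('brass',u.min(),u.max(),v.min(),v.max())
o=np.array(c['view']);print('cam',ray(c,0,0)[0])
# predicted hole circle rim extents
t=np.linspace(0,6.283,60);q=np.array([proj(c,p+.0085*np.array([np.cos(i),np.sin(i),0])) for i in t]);print(q.min(0),q.max(0))
E
```

```text
[0.59356807 0.13934086 0.081     ] [0.61791869 0.06010685 0.081     ] 0.08289137310712898 bush [0.60574338 0.09972386 0.081     ] yaw 17.083522379704483
hole [0.59821862 0.09691846 0.074     ] in trimmer x,y -0.008016883007899158 -0.0004710991370452371
brass 279 298 189 201
cam [0.57708342 0.16802318 0.3506118 ]
[278.13378072 183.4130851 ] [299.86921346 204.41421116]
```

View pics/z1.png

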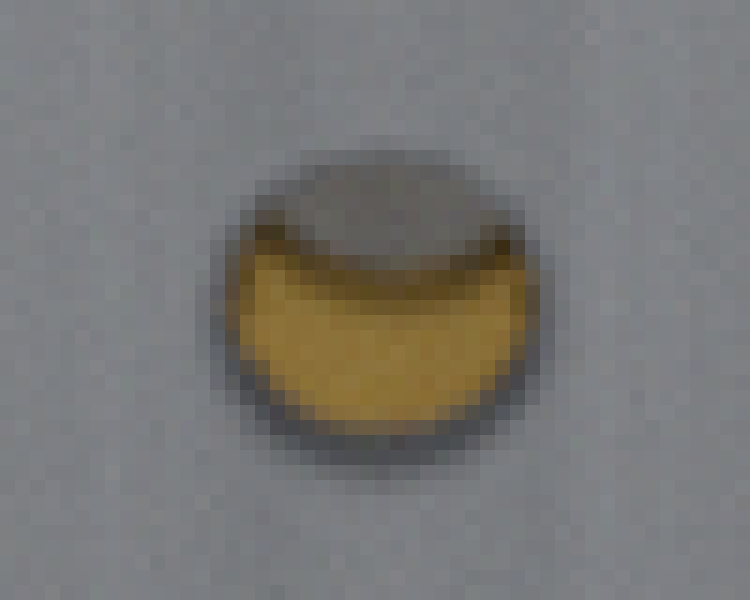

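```bash
python3 - <<'E'
from h import *
from scipy.optimize import least_squares
c=dict(np.load('w1.npz'))
A=np.array([(250,243),(300,285),(345,303),(388,310),(430,303),(475,287),(520,250)])/15+[264,174]-.5/1
P=np.array([onz(c,*a,.0625)[:2] for a in A])
r=least_squares(lambda q:np.hypot(*(P-q).T)-.0085,P.mean(0)+[-.005,.01]);print('bushhole',r.x,r.fun*1e3)
h=onz(c,289.3,194.5,.074);m=np.array([.60574338,.09972386]);e=np.array([.9559,.2937]);n=np.array([-.2937,.9559])
for k in(r.x,h[:2]):print(k,'rel',(k-m)@e*1e3,(k-m)@n*1e3,np.hypot(*(k-m))*1e3)
E
```

```text
bushhole [0.59692898 0.10196348] [ 0.30086001 -0.01437778 -0.13801467 -0.07484201 -0.1484404   0.0584877
  0.26574796]
[0.59692898 0.10196348] rel -7.7679110900149135 4.729645163932766 9.094482606824139
[0.59856204 0.09660098] rel -7.781828204606951 -0.87599838626312 7.830960823614714
```

Emit:
arm_command --targets '[{"rot": [0,0,25.2],"offset": [-22.9,34.6,3],"gripper": 0.4},{"rot": [0,0,25.2],"offset": [-22.9,34.6,3],"gripper": 0.4},{"rot": [0,0,25.2],"offset": [-22.9,34.6,3],"gripper": 0.4},{"rot": [0,0,25.2],"offset": [-22.9,34.6,3],"gripper": 0.4},{"rot": [0,0,25.2],"offset": [-22.9,34.6,3],"gripper": 0.4},{"rot": [0,0,25.2],"offset": [-22.9,34.6,3],"gripper": 0.4},{"rot": [0,0,25.2],"offset": [-22.9,34.6,3],"gripper": 0.4},{"rot": [0,0,25.2],"offset": [-22.9,34.6,3],"gripper": 0.4}]'

```text
time_s: 2.5
position: [0.4849, -0.2899, 0.2309]
tcp_rot: [[0.991, -0.137, -0.001], [-0.137, -0.991, 0.002], [-0.001, -0.001, -1.0]]
force: [0.7, 0.7, 0.5]
opening: 0.601
```

The bush hole fits at 9.1 mm from the bush axis, against 9 mm given. It lies about 5.6 mm from the plate hole, towards the trimmer's +y. Next I'll take a close look at the drift.

```bash
python3 - <<'E'
from h import *
c=cap('wrist','w2.png');np.savez('w2.npz',**c)
h=cv2.cvtColor(c['frame'],cv2.COLOR_RGB2HSV)
m=(((h[...,0]<6)|(h[...,0]>172))&(h[...,1]>140)&(h[...,2]>50)).astype(np.uint8)
n,l,s,ce=cv2.connectedComponentsWithStats(m);i=1+np.argmax(s[1:,4]);print(s[i],ce[i])
print('pred',proj(c,np.array([.481,-.306,.11])),proj(c,np.array([.481,-.306,.06])))
go([.481,-.306,.136],-8)
E
```

```text
[ 272  218   31   50 1453] [287.09772884 243.41225052]
pred [285.32321607 255.10411109] [286.16157536 227.83731342]
offset [-0.16  0.76  9.47] rot [ 0.34 -0.02 -0.12]
```

View pics/w2.png

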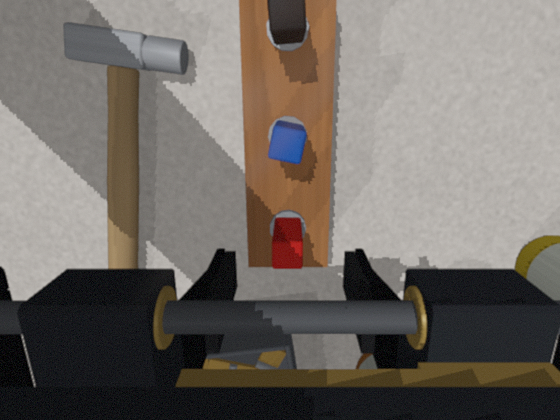

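The drift handle's top is at about (288,256), square to the jaws. I'll descend and grip.

Emit:
arm_command --targets '[{"rot": [0,0,0],"offset": [0,0.6,2],"gripper": 0.4},{"rot": [0,0,0],"offset": [0,0.8,5],"gripper": 0.4},{"rot": [0,0,0],"offset": [0,0.8,7.5],"gripper": 0.4},{"rot": [0,0,0],"offset": [0,0.8,9.5],"gripper": 0.4},{"rot": [0,0,0],"offset": [0,0.8,9.5],"gripper": 0.4},{"rot": [0,0,0],"offset": [0,0.8,9.5],"gripper": 0.6},{"rot": [0,0,0],"offset": [0,0.8,9.5],"gripper": 0.8},{"rot": [0,0,0],"offset": [0,0.8,9.5],"gripper": 1.0}]'

```text
time_s: 3.35
position: [0.4862, -0.2989, 0.1369]
tcp_rot: [[0.99, -0.138, 0.002], [-0.138, -0.99, -0.002], [0.002, 0.001, -1.0]]
force: [-0.1, -0.8, -0.4]
opening: 0.414
```

Emit:
arm_command --targets '[{"rot": [0,0,0],"offset": [0,0,0],"gripper": 1.0},{"rot": [0,0,0],"offset": [0,0,0],"gripper": 1.0},{"rot": [0,0,0],"offset": [0,0,0],"gripper": 1.0},{"rot": [0,0,0],"offset": [0,0,0],"gripper": 1.0}]'

```text
time_s: 3.75
position: [0.4836, -0.2983, 0.1358]
tcp_rot: [[0.99, -0.138, -0.004], [-0.138, -0.99, 0.002], [-0.005, -0.001, -1.0]]
force: [-5.7, -0.2, 6.0]
opening: 0.23
```

```bash
python3 - <<'E'
from h import *
c=cap('wrist');s=bot.read_state();print(s['position'],s['force'],s['moment'],s['opening'])
o,d=ray(c,280,210);R=np.array(s['tcp_rot']);print('cam in tool',R.T@(o-np.array(s['position'])),R.T@d)
c2=dict(np.load('w2.npz'));print('cam w2',ray(c2,280,210)[0], 'now',o)
h=cv2.cvtColor(c['frame'],cv2.COLOR_RGB2HSV)
m=(((h[...,0]<6)|(h[...,0]>172))&(h[...,1]>140)&(h[...,2]>50)).astype(np.uint8)
n,l,st,ce=cv2.connectedComponentsWithStats(m);i=1+np.argmax(st[1:,4]);print(st[i],ce[i])
for z in (.06,.085,.11):print(z,proj(c,np.array([.4825,-.306,z])))
E
```

```text
[ 0.48362077 -0.29832261  0.13582847] [-5.9195879   0.05137482  5.6621859 ] [-6.20002901e-02  1.04203626e+00  4.30654764e-04] 0.22745031227351667
cam in tool [ 0.0012436  -0.08084829 -0.0924912 ] [-0.02632282  0.30150207  0.9534844 ]
cam w2 [ 0.49727765 -0.21013662  0.32346159] now [ 0.49644792 -0.21861585  0.22842928]
[ 266  261   49   40 1689] [289.58140912 281.36589698]
0.06 [287.72529915 276.24222908]
0.085 [287.16688638 302.78037985]
0.11 [286.41676373 338.42939922]
```

The grip sits about 6–7 mm off along the pads and pulls sideways, so I'll regrip centred.

Emit:
arm_command --targets '[{"rot": [0,0,0],"offset": [0,0,0],"gripper": 0.5},{"rot": [0,0,0],"offset": [0,0,0],"gripper": 0.5},{"rot": [0,0,0],"offset": [-0.3,0.65,0],"gripper": 0.5},{"rot": [0,0,0],"offset": [-0.3,0.65,0],"gripper": 0.5},{"rot": [0,0,0],"offset": [-0.3,0.65,0],"gripper": 1.0},{"rot": [0,0,0],"offset": [-0.3,0.65,0],"gripper": 1.0},{"rot": [0,0,0],"offset": [-0.3,0.65,0],"gripper": 1.0},{"rot": [0,0,0],"offset": [-0.3,0.65,0],"gripper": 1.0}]'

```text
time_s: 4.6
position: [0.4818, -0.3049, 0.1354]
tcp_rot: [[0.99, -0.139, 0.0], [-0.139, -0.99, 0.0], [0.0, -0.0, -1.0]]
force: [-0.5, 0.1, -0.5]
opening: 0.229
```

Emit:
arm_command --targets '[{"rot": [0,0,0],"offset": [0,0,0],"gripper": 1.0},{"rot": [0,0,0],"offset": [0,0,0],"gripper": 1.0},{"rot": [0,0,0],"offset": [0,0,0],"gripper": 1.0}]'

```text
time_s: 4.9
position: [0.4818, -0.3049, 0.1354]
tcp_rot: [[0.99, -0.139, 0.0], [-0.139, -0.99, 0.0], [0.0, -0.0, -1.0]]
force: [0.7, -0.2, -0.3]
opening: 0.229
```

Clean grip with no side load. I'll lift it.

Emit:
arm_command --targets '[{"rot": [0,0,0],"offset": [0,0,-1.5],"gripper": 1.0},{"rot": [0,0,0],"offset": [0,0,-4],"gripper": 1.0},{"rot": [0,0,0],"offset": [0,0,-7],"gripper": 1.0},{"rot": [0,0,0],"offset": [0,0,-11],"gripper": 1.0},{"rot": [0,0,0],"offset": [0,0,-14],"gripper": 1.0},{"rot": [0,0,0],"offset": [0,0,-14],"gripper": 1.0},{"rot": [0,0,0],"offset": [0,0,-14],"gripper": 1.0}]'

```text
time_s: 5.6
position: [0.4814, -0.3047, 0.2755]
tcp_rot: [[0.99, -0.139, 0.0], [-0.139, -0.99, -0.0], [0.0, 0.0, -1.0]]
force: [-1.2, -0.4, -2.5]
opening: 0.229
```

```bash
python3 - <<'E'
from h import *
s=bot.read_state();print(s['position'],s['force'],s['opening'])
go([.597,.095,.26],17)
E
```

```text
[ 0.48140682 -0.30471424  0.27548189] [-1.23738215 -0.37174801 -2.49857328] 0.22939556006986347
offset [  5.9  -41.19   1.54] rot [ 1.000e-02 -1.000e-02 -2.498e+01]
```

Emit:
arm_command --targets '[{"rot": [0,0,-3],"offset": [0.4,-3,0],"gripper": 1.0},{"rot": [0,0,-7],"offset": [1,-7,0],"gripper": 1.0},{"rot": [0,0,-11],"offset": [1.7,-12,0],"gripper": 1.0},{"rot": [0,0,-15],"offset": [2.4,-17,0],"gripper": 1.0},{"rot": [0,0,-19],"offset": [3.1,-22,0],"gripper": 1.0},{"rot": [0,0,-23],"offset": [3.9,-27,0],"gripper": 1.0},{"rot": [0,0,-25],"offset": [4.6,-32,0],"gripper": 1.0},{"rot": [0,0,-25],"offset": [5.2,-36,0],"gripper": 1.0}]'

```text
time_s: 6.4
position: [0.582, 0.047, 0.2727]
tcp_rot: [[0.956, 0.294, -0.005], [0.294, -0.956, 0.001], [-0.005, -0.002, -1.0]]
force: [0.9, -0.8, -1.4]
opening: 0.228
```

Emit:
arm_command --targets '[{"rot": [0,0,0],"offset": [0,0,0],"gripper": 1.0},{"rot": [0,0,0],"offset": [0,0,0],"gripper": 1.0},{"rot": [0,0,0],"offset": [0,0,0],"gripper": 1.0}]'

```text
time_s: 6.7
position: [0.5822, 0.0436, 0.2738]
tcp_rot: [[0.956, 0.292, -0.004], [0.292, -0.956, -0.0], [-0.004, -0.001, -1.0]]
force: [0.2, -0.9, -2.0]
opening: 0.227
```

```bash
python3 - <<'E'
from h import *
c=cap('wrist','w3.png');np.savez('w3.npz',**c)
s=bot.read_state();R=np.array(s['tcp_rot']);P=np.array(s['position']);print(P,R[:,2],s['force'],s['opening'])
go([.5985,.097,.225],17)
print(proj(c,P+R@[0,0,.1284]), proj(c,np.array([.5985,.0966,.074])))
E
```

```text
[0.58236791 0.04309243 0.27421264] [-2.74914973e-03 -1.47403863e-04 -9.99996210e-01] [ 0.09743397 -0.16537252 -0.86349947] 0.2244793275681185
offset [ 3.13 -4.68  4.92] rot [-0.04  0.15 -0.07]
[288.48213729 226.68050221] [328.80494748 140.38666   ]
```

View pics/w3.png

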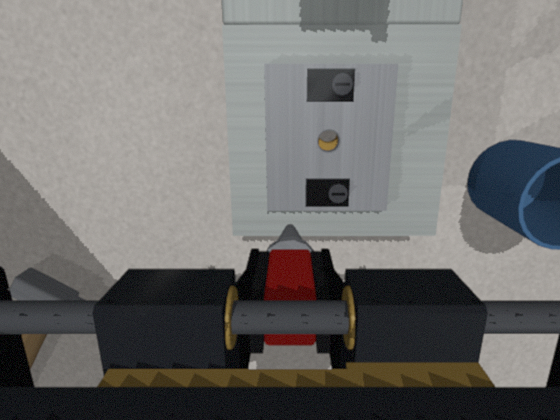

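The drift point is at (290,227), within 1.5 px of where it should be, and the plate hole is at (328,141). I'll move to hover just above the hole.

Emit:
arm_command --targets '[{"rot": [0,0,0],"offset": [1.5,-2.5,0],"gripper": 1.0},{"rot": [0,0,0],"offset": [3,-5,1],"gripper": 1.0},{"rot": [0,0,0],"offset": [3,-5,3],"gripper": 1.0},{"rot": [0,0,0],"offset": [3,-5,5],"gripper": 1.0},{"rot": [0,0,0],"offset": [3,-5,6],"gripper": 1.0},{"rot": [0,0,0],"offset": [3,-5,6],"gripper": 1.0},{"rot": [0,0,0],"offset": [3,-5,6],"gripper": 1.0},{"rot": [0,0,0],"offset": [3,-5,6],"gripper": 1.0}]'

```text
time_s: 7.55
position: [0.5979, 0.1003, 0.2165]
tcp_rot: [[0.956, 0.292, 0.002], [0.292, -0.956, -0.0], [0.002, 0.001, -1.0]]
force: [-0.3, 0.5, -1.4]
opening: 0.229
```

```bash
python3 - <<'E'
from h import *
c=cap('wrist');np.savez('w4.npz',**c);t=cap('side');np.savez('s4.npz',**t)
s=bot.read_state();R=np.array(s['tcp_rot']);P=np.array(s['position']);print(P,R[:,2],s['force'])
u,v=proj(c,P+R@[0,0,.1284]);print(u,v, proj(c,np.array([.5985,.0966,.074])))
u,v=int(u),int(v);a=cv2.resize(c['frame'][v-40:v+40,u-50:u+50,::-1],(500,400),interpolation=2)
x,y=proj(t,P+R@[0,0,.1284]);print(x,y);x,y=int(x),int(y)
b=cv2.resize(t['frame'][y-40:y+40,x-30:x+30,::-1],(300,400),interpolation=2)
cv2.imwrite('pics/w4.png',np.hstack([a,b]))
E
```

```text
[0.59778758 0.10061608 0.21648739] [ 2.11908054e-03 -4.52285059e-05 -9.99997754e-01] [ 0.17091601  0.13418205 -2.05926134]
288.09480058334043 225.2197560135213 [287.04204569 223.63059302]
273.14930414155134 158.1472199394293
```

View pics/w4.png

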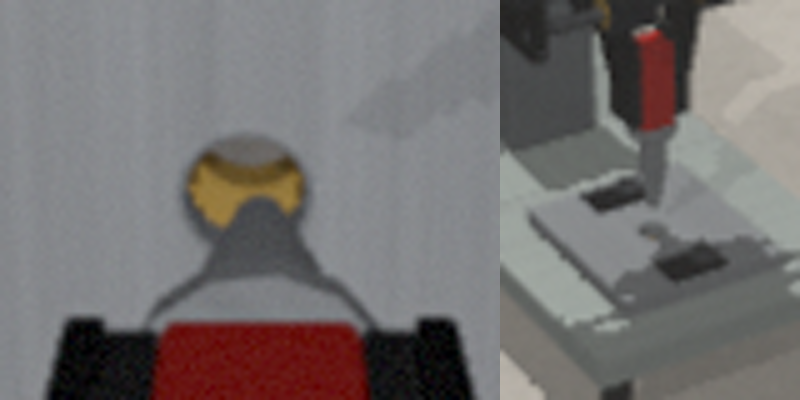

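Hole centre is at about crop (247,190), with the point's apex at (262,199), so the point is about 1.5 mm too far to +x. I'll work out the relative offsets within this one view.

```bash
python3 - <<'E'
from h import *
c=dict(np.load('w4.npz'))
f=lambda x,y,z:onz(c,238+x/5,185+y/5,z)
e=np.array([.956,.292,0]);n=np.array([-.292,.956,0])
H=f(247,190,.074);A=f(262,199,.088)-.0035*n
B=np.mean([f(245,187,.0625)+.0085*n],0)
L,Rr=f(197,165,.0625),f(300,165,.0625)
print('hole',H,'point',A,'bush',B)
for k in(A,B,L,Rr):print((k-H)@e*1e3,(k-H)@n*1e3)
E
```

```text
hole [0.59860063 0.09710712 0.074     ] point [0.60042117 0.09793918 0.088     ] bush [0.59686142 0.10165181 0.0625    ]
1.9834014257678936 0.2638466790248054
-0.33562975897215436 4.852571288606255
-7.154429496665519 -0.32509783147880483
7.4890166230142095 -0.3249335249014912
```

Emit:
arm_command --targets '[{"rot": [0,0,0],"offset": [-0.2,-0.17,0.2],"gripper": 1.0},{"rot": [0,0,0],"offset": [-0.2,-0.17,0.5],"gripper": 1.0},{"rot": [0,0,0],"offset": [-0.2,-0.17,0.8],"gripper": 1.0},{"rot": [0,0,0],"offset": [-0.2,-0.17,1.1],"gripper": 1.0},{"rot": [0,0,0],"offset": [-0.2,-0.17,1.4],"gripper": 1.0},{"rot": [0,0,0],"offset": [-0.2,-0.17,1.6],"gripper": 1.0},{"rot": [0,0,0],"offset": [-0.2,-0.17,1.8],"gripper": 1.0},{"rot": [0,0,0],"offset": [-0.2,-0.17,1.8],"gripper": 1.0}]'

```text
time_s: 8.45
position: [0.595, 0.1017, 0.1972]
tcp_rot: [[0.956, 0.293, 0.0], [0.293, -0.956, -0.0], [0.0, 0.0, -1.0]]
force: [0.5, -0.9, -1.4]
opening: 0.23
```

The point is in the plate hole with no contact force. I'll continue slowly.

Emit:
arm_command --targets '[{"rot": [0,0,0],"offset": [0,0,0.15],"gripper": 1.0},{"rot": [0,0,0],"offset": [0,0,0.3],"gripper": 1.0},{"rot": [0,0,0],"offset": [0,0,0.45],"gripper": 1.0},{"rot": [0,0,0],"offset": [0,0,0.6],"gripper": 1.0},{"rot": [0,0,0],"offset": [0,0,0.75],"gripper": 1.0},{"rot": [0,0,0],"offset": [0,0,0.85],"gripper": 1.0},{"rot": [0,0,0],"offset": [0,0,0.95],"gripper": 1.0},{"rot": [0,0,0],"offset": [0,0,0.95],"gripper": 1.0}]'

```text
time_s: 9.25
position: [0.5949, 0.102, 0.1878]
tcp_rot: [[0.956, 0.293, 0.0], [0.293, -0.956, 0.0], [0.0, 0.0, -1.0]]
force: [2.0, -1.4, -2.3]
opening: 0.232
```

Now below the bush face with no axial load, so the point is in the bush hole. Going on down and feeling for side loads.

Emit:
arm_command --targets '[{"rot": [0,0,0],"offset": [0,0,0.1],"gripper": 1.0},{"rot": [0,0,0],"offset": [0,-0.03,0.2],"gripper": 1.0},{"rot": [0,0,0],"offset": [0,-0.06,0.3],"gripper": 1.0},{"rot": [0,0,0],"offset": [0,-0.1,0.4],"gripper": 1.0},{"rot": [0,0,0],"offset": [0,-0.1,0.5],"gripper": 1.0},{"rot": [0,0,0],"offset": [0,-0.1,0.6],"gripper": 1.0},{"rot": [0,0,0],"offset": [0,-0.1,0.6],"gripper": 1.0}]'

```text
time_s: 9.95
position: [0.5946, 0.1029, 0.1817]
tcp_rot: [[0.956, 0.293, 0.0], [0.293, -0.956, 0.0], [0.0, -0.0, -1.0]]
force: [2.1, -1.4, -1.4]
opening: 0.228
```

Emit:
arm_command --targets '[{"rot": [0,0,0],"offset": [0,0,0.1],"gripper": 1.0},{"rot": [0,0,0],"offset": [0,0,0.2],"gripper": 1.0},{"rot": [0,0,0],"offset": [0,0,0.3],"gripper": 1.0},{"rot": [0,0,0],"offset": [0,0,0.4],"gripper": 1.0},{"rot": [0,0,0],"offset": [0,0,0.5],"gripper": 1.0},{"rot": [0,0,0],"offset": [0,0,0.6],"gripper": 1.0},{"rot": [0,0,0],"offset": [0,0,0.6],"gripper": 1.0}]'

```text
time_s: 10.65
position: [0.5946, 0.1029, 0.1757]
tcp_rot: [[0.956, 0.293, 0.0], [0.293, -0.956, 0.0], [0.0, -0.0, -1.0]]
force: [2.2, -0.9, -1.2]
opening: 0.228
```

Emit:
arm_command --targets '[{"rot": [0,0,0],"offset": [0,0,0.1],"gripper": 1.0},{"rot": [0,0,0],"offset": [0,0,0.2],"gripper": 1.0},{"rot": [0,0,0],"offset": [0,0,0.3],"gripper": 1.0},{"rot": [0,0,0],"offset": [0,0,0.4],"gripper": 1.0},{"rot": [0,0,0],"offset": [0,0,0.5],"gripper": 1.0},{"rot": [0,0,0],"offset": [0,0,0.5],"gripper": 1.0}]'

```text
time_s: 11.25
position: [0.5945, 0.1029, 0.1707]
tcp_rot: [[0.956, 0.293, -0.0], [0.293, -0.956, 0.0], [-0.0, -0.0, -1.0]]
force: [1.4, -1.7, -0.9]
opening: 0.23
```

Emit:
arm_command --targets '[{"rot": [0,0,0],"offset": [0,0,0.1],"gripper": 1.0},{"rot": [0,0,0],"offset": [0,0,0.2],"gripper": 1.0},{"rot": [0,0,0],"offset": [0,0,0.3],"gripper": 1.0},{"rot": [0,0,0],"offset": [0,0,0.4],"gripper": 1.0},{"rot": [0,0,0],"offset": [0,0,0.4],"gripper": 1.0}]'

```text
time_s: 11.75
position: [0.5947, 0.103, 0.1669]
tcp_rot: [[0.956, 0.293, 0.001], [0.293, -0.956, 0.0], [0.001, -0.0, -1.0]]
force: [3.1, -0.7, -0.8]
opening: 0.227
```

A small +x force is appearing. I'll ease 0.4 mm that way and go on.

Emit:
arm_command --targets '[{"rot": [0,0,0],"offset": [0.04,0,0],"gripper": 1.0},{"rot": [0,0,0],"offset": [0.04,0,0.1],"gripper": 1.0},{"rot": [0,0,0],"offset": [0.04,0,0.2],"gripper": 1.0},{"rot": [0,0,0],"offset": [0.04,0,0.3],"gripper": 1.0},{"rot": [0,0,0],"offset": [0.04,0,0.3],"gripper": 1.0}]'

```text
time_s: 12.25
position: [0.5952, 0.1031, 0.1638]
tcp_rot: [[0.956, 0.293, 0.001], [0.293, -0.956, 0.0], [0.001, 0.0, -1.0]]
force: [3.3, 0.2, -1.3]
opening: 0.226
```

Emit:
arm_command --targets '[{"rot": [0,0,0],"offset": [0.05,0,0.1],"gripper": 1.0},{"rot": [0,0,0],"offset": [0.05,0,0.2],"gripper": 1.0},{"rot": [0,0,0],"offset": [0.05,0,0.3],"gripper": 1.0},{"rot": [0,0,0],"offset": [0.05,0,0.4],"gripper": 1.0},{"rot": [0,0,0],"offset": [0.05,0,0.4],"gripper": 1.0}]'

```text
time_s: 12.75
position: [0.5954, 0.1031, 0.1598]
tcp_rot: [[0.956, 0.293, 0.0], [0.293, -0.956, -0.0], [0.0, 0.0, -1.0]]
force: [2.4, -0.8, 0.6]
opening: 0.23
```

Emit:
arm_command --targets '[{"rot": [0,0,0],"offset": [0.03,0,0.1],"gripper": 1.0},{"rot": [0,0,0],"offset": [0.03,0,0.2],"gripper": 1.0},{"rot": [0,0,0],"offset": [0.03,0,0.3],"gripper": 1.0},{"rot": [0,0,0],"offset": [0.03,0,0.4],"gripper": 1.0},{"rot": [0,0,0],"offset": [0.03,0,0.5],"gripper": 1.0},{"rot": [0,0,0],"offset": [0.03,0,0.5],"gripper": 1.0}]'

```text
time_s: 13.35
position: [0.5955, 0.1032, 0.1546]
tcp_rot: [[0.956, 0.293, -0.0], [0.293, -0.956, -0.0], [-0.0, -0.0, -1.0]]
force: [2.7, -2.5, -0.2]
opening: 0.226
```

Emit:
arm_command --targets '[{"rot": [0,0,0],"offset": [0,0,0.05],"gripper": 1.0},{"rot": [0,0,0],"offset": [0,0,0.1],"gripper": 1.0},{"rot": [0,0,0],"offset": [0,0,0.15],"gripper": 1.0},{"rot": [0,0,0],"offset": [0,0,0.15],"gripper": 1.0}]'

```text
time_s: 13.75
position: [0.5955, 0.1032, 0.1542]
tcp_rot: [[0.956, 0.293, -0.0], [0.293, -0.956, -0.0], [-0.0, 0.0, -1.0]]
force: [0.7, -1.0, 5.8]
opening: 0.226
```

It stopped at the expected height with an upward force, so it is seated. One small confirming push, then I'll open.

Emit:
arm_command --targets '[{"rot": [0,0,0],"offset": [0,0,0.1],"gripper": 1.0},{"rot": [0,0,0],"offset": [0,0,0.1],"gripper": 1.0}]'

```text
time_s: 13.95
position: [0.5957, 0.1033, 0.1542]
tcp_rot: [[0.956, 0.293, 0.001], [0.293, -0.956, -0.0], [0.001, 0.0, -1.0]]
force: [-0.8, -1.4, 9.8]
opening: 0.229
```

Emit:
arm_command --targets '[{"rot": [0,0,0],"offset": [0,0,-0.1],"gripper": 1.0},{"rot": [0,0,0],"offset": [0,0,-0.1],"gripper": 0.6},{"rot": [0,0,0],"offset": [0,0,-0.1],"gripper": 0.5},{"rot": [0,0,0],"offset": [0,0,-0.1],"gripper": 0.4},{"rot": [0,0,0],"offset": [0,0,-0.1],"gripper": 0.4},{"rot": [0,0,0],"offset": [0,0,-0.1],"gripper": 0.4}]'

```text
time_s: 14.55
position: [0.5953, 0.1034, 0.153]
tcp_rot: [[0.956, 0.293, -0.001], [0.293, -0.956, 0.0], [-0.001, -0.0, -1.0]]
force: [-0.7, 0.9, -0.2]
opening: 0.566
```

Released. I'll rise straight up and look.

Emit:
arm_command --targets '[{"rot": [0,0,0],"offset": [0,0,-1],"gripper": 0.4},{"rot": [0,0,0],"offset": [0,0,-3],"gripper": 0.4},{"rot": [0,0,0],"offset": [0,0,-6],"gripper": 0.4},{"rot": [0,0,0],"offset": [0,0,-9],"gripper": 0.4},{"rot": [0,0,0],"offset": [0,0,-12],"gripper": 0.4},{"rot": [0,0,0],"offset": [0,2,-13],"gripper": 0.4},{"rot": [0,0,0],"offset": [0,4,-13],"gripper": 0.4},{"rot": [0,0,0],"offset": [0,4,-13],"gripper": 0.4}]'

```text
time_s: 15.35
position: [0.6084, 0.0632, 0.285]
tcp_rot: [[0.957, 0.291, 0.003], [0.291, -0.957, -0.001], [0.003, 0.002, -1.0]]
force: [-0.6, 0.7, 0.8]
opening: 0.604
```

```bash
python3 - <<'E'
from h import *
c=cap('wrist');t=cap('side')
s=bot.read_state();print(s['position'],s['force'],s['time_s'])
x,y=[int(i) for i in proj(t,np.array([.596,.103,.09]))]
b=cv2.resize(t['frame'][y-30:y+30,x-30:x+30,::-1],(400,400),interpolation=2)
cv2.imwrite('pics/f.png',np.hstack([cv2.resize(c['frame'][:270,100:460,::-1],(400,300)),b[:300]]))
E
```

```text
[0.60698684 0.06505927 0.28362009] [-0.01752894 -1.42573958  0.0959343 ] 15.45
```

View pics/f.png

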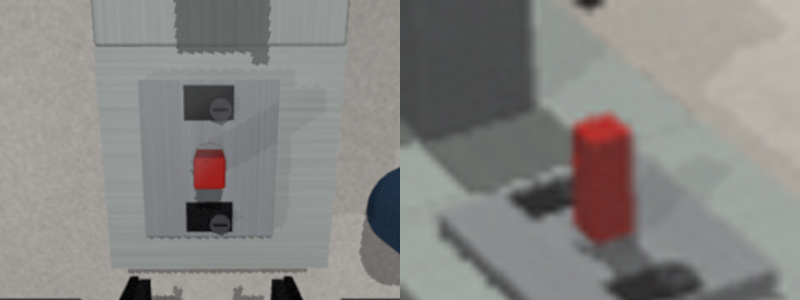

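The drift stands upright at about (209,170) in the crop, its collar flat on the plate and the gripper clear. The job is ready to hand in.

```bash
python3 -c "
from h import *
print(ticket.hand_in())"
```

```text
the job is handed in; nothing more can be done
None
```

I took the red drift from the rack, lowered it through the plate hole and the bush while dragging the plate into line, and left it standing with its collar down on the plate. I handed the job in at about 15.5 s of the 64 s allowed.

- **Finding the bush hole:** its edge showed through the plate hole in the wrist camera. It came out 9.1 mm from the bush axis, against the 9 mm given, so the point needed no blind search.
- **Seating:** the tool stopped at 154.2 mm, against 154.4 mm calculated for the collar on the plate, and did not move under a further push.
- **Forces:** the highest reading was about 10 N, in that last push. Side forces during insertion were about 2–4 N. Forces were read only at the end of each move.
- **Last look:** the drift is upright and the gripper is clear, with force near zero. The last look covered only the trimmer. I did not take a final picture of the rack or the other things on the bench, though nothing suggested they were touched.

**Mended or disagreed:**
- The first grip was about 6–7 mm off centre, so I opened and regripped before lifting.
- Just above the plate, the wrist camera and the side camera disagreed by about 2–3 mm on where the point was along the trimmer's y axis. I aimed where either reading would still enter the hole.

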